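# Cover the egg pot and slide it over to keep warm

### The arm

A 6-joint arm with a two-finger parallel gripper is mounted at the origin on a cart in front of the work surface, level with it; the furniture and walls round the work are solid. World frame = base frame: x ahead of the robot, y to its left, z up, the work surface at z = 0. Lengths are in m, angles in rad, forces in N, time in s.
With the tool pointing down it reaches from about 0.35 to 0.975 m from the base axis. Payload 4.9 kg.
Tool frame: the origin (TCP) lies at the very end of the fingers, on their centre line; the grasp point (between the pads) lies 19 mm behind it (ctrl.tcp_to_grasp is the z of the grasp point in the tool frame, in m); z points along the fingers, y is the line along which they close (so a half turn about z gives the same grasp; the last joint's range is limited). The gripper opens to 85 mm and grips with 20 to 120 N. Pads are 22 mm wide; open, the fingers measure 114 mm over their backs; the gripper's body (76 mm by 85 mm) begins 54 mm behind the grasp point. The pads swing forward as they close: fully open they stand 13 mm farther back than shut.
Start: joints at [1.057, 0.053, 1.613, -0, 1.476, -0.119], TCP at [0.24, 0.577, 0.231] pointing down, gripper open.
Joint ranges: [-3.01, 3.01], [-1.01, 2.22], [0.06, 2.58], [-1.02, 4.17], [0.09, 2.62], [-3.14, 3.14]. Speed limits (rad/s): [2.57, 2.57, 3.14, 3.14, 3.14, 3.14].

### API

Orientations are given as a rotation vector (axis times angle).
In Python, from station import ctrl, eyes, job, nets gives the robot as it stands. The module is installed in compiled form; this text tells all that it offers.
- The arm moves only by the tool jog_arm, never from a script. Its argument "commands" is one flat list of numbers, 7 for each row, row after row: the shift along the tool's x, y, z each as a share of 0.06 m, from -1 to 1, then the turn, a rotation vector about the tool's x, y, z each as a share of 0.1 rad, from -1 to 1, then the finger opening in mm, from 0 to 85.4. In form: [x, y, z, ax, ay, az, grip, x, y, z, ax, ay, az, grip, ...]. A call has 1 to 20 rows; each row shifts and turns the commanded pose from where the row before left it, along the tool's axes as they then stand; what a row does not reach is not made up. A row lasts 1/8 s, in which the tool goes at most 62.5 mm and 10.7 degrees, less where a joint would pass 70% of its speed; a pose out of reach is approached as far as the arm can. A call with a number of a shift or a turn outside -1 to 1 is refused whole. A call with a gripper value outside its range is refused whole. The fingers move at their own pace and stop on an object; "newtons" is the grip in N (left out, the last holds). Time passes only in rows, so rows that do not move let the fingers close. It gives the time, the measured TCP pose, the force, the opening and the grip force at its end, in the units of the state.
- ctrl.get_obs(): the state, without advancing time (a new reading comes with each control period).
- eyes.get_image(name): name is "scene" or "top" or "wrist"; returns a dict with "image" (400x640x3 uint8, red, green, blue), "z_map" (400x640 float32, m along the optical axis (not along the pixel's ray), 0 where there is no reading), "K" (3x3 intrinsics, pixels), "cam_to_world" (4x4, takes a point from camera to world coordinates). Camera axes: x right, y up, looking along -z (the intrinsics and any distortion apply to the point x, -y, -z); pixel columns grow to the right and rows downward; lengths in m; the calibration is good to about 2 mm. A picture is of the moment at which its call begins.
- job.finish_job(): hands the job in; it is judged then, once.
Trained networks look in the newest picture that a camera, given by its name, has taken for a name from the list of things; names that differ only in an ending like _2 or _b are one class to them, and where a whole thing is asked for, a point or a joint stands for the part that bears it (a point fixed in the world has none). Each returns a list of dicts, best first, with "p" (0 to 1); they miss things now and then, are a little off and sometimes report something else, mostly with a low value. They report only what shows in the picture. A call takes as long as a camera call.
- nets.silhouettes(camera, name): "mask" (400x640 bool, what is visible of it) and "bbox" ([left, top, right, bottom] in pixels, round what is visible of it).
The state is a dict: "t": time; "q": joint angles; "dq": joint speeds; "effort": joint torques, N m; "tool_pos": TCP position; "tool_rot": TCP orientation; "contact_force": force on the tool from outside, world axes, zero at the start; "wrist_torque": the same for the moment, N m; "opening": finger opening in m; "grip_force": force on a finger pad.
Only numpy, scipy, OpenCV 4.12 (cv2) and the standard library are available. Lean on these libraries where they do the work, as an engineer would, in place of code of your own. Each camera call takes 0.05 s, during which the arm holds its last target. There are 200 camera calls.

### The job

The eggs are done. Take the lid from its sloping rest and cover the pot with it, then slide the covered pot across the hotplate's glass, without ever lifting or tipping it, until it stands wholly inside the other, empty ring. Leave the knob of the ring it came from at off and the knob of the ring it now stands on at keep-warm, its first click from off, and do not push the goods beside the hotplate about.

Things in the scene. Friction and masses are not known exactly. Their poses are not given: they have to be found in the camera images.
- hob: twin hotplate, steel case 257 deep x 450 wide, black glass top; origin on the counter, x to its back, y to its left, z up. The glass is 64 mm above the origin, from x = -70 to +112 mm; before it the control strip slopes down to the front at 12 degrees, to 48 mm high at x = -145 mm, one knob before each ring, axis at x = -107 mm. Ring centres 240 mm apart along y, at x = +20 mm.
- ring_cook (a point): centre, on the glass, of the white printed ring (170 mm across) on which the pot stands at the start; it is the left or the right one; axes as the hob
- ring_warm (a point): centre, on the glass, of the other, empty white printed ring (170 mm across); axes as the hob
- pot: open steel pot with brown eggs fixed inside, 140 mm across, 65 high, 133 inside, 0.5 to 0.8 kg; origin at the centre of its underside, z up. Two black grip lugs stick out along its +y and -y: each 40 mm wide (along the pot's x), 12 thick, centred 46 mm above the underside, reaching from 81 to 115 mm from the pot's axis
- lid_rest: fixed lid rest of bent sheet aluminium, 110 mm deep (x) x 135 wide (y), left of the hob; origin on the counter under its centre, z up. Its face slopes 35 degrees from level, down towards its +y (left), centre 58 mm high, with a 16 mm lip at the low edge. The lid lies on it, so its axis leans 35 degrees to the left
- lid: round steel lid, 143 mm across, black knob on top; origin at the centre of its underside, z up. The underside is a locating step 123 mm wide, 8 deep, that goes inside the pot's mouth; the rim above it rests on the pot's edge: a seated lid's origin is 57 mm above the pot's origin
- lid_grip (a point): point to grip on the lid knob, on the lid's axis 40 mm above its underside (22 mm above the lid's top); the knob is 29 mm across from 25 to 48 mm above the underside
- knob_cook (a joint): angle of the knob before ring_cook, rad: 0 off (pointer up the strip, to the back), 0.6 keep-warm, 1.2 high; grows clockwise as seen facing the strip; clicks into these three positions, about 0.1 N m to pass between them; starts at high
- knob_cook_grip (a point): grip point of the knob before ring_cook: on its axis, 29 mm out from the strip, 7 mm below the top of its bar; z points out of the strip along the axis, x along the bar to its white pointer. Bar 42 mm long, 13 wide, 27 high, on a 45 mm skirt whose face is 19 mm below this point
- knob_warm (a joint): angle of the knob before ring_warm, as for knob_cook; starts at off
- knob_warm_grip (a point): grip point on the knob before ring_warm, as for knob_cook_grip
- tea_tin: green and gold tin, 75 mm across, 58 mm high, right of the hob; bystander; origin under its centre
- drink_can: green drink can, 53 mm across, 134 mm high, right of the hob; bystander; origin under its centre
- red_lighter: red gas lighter 81x25x12 mm, right of the hob; bystander; origin under its centre

How it is judged:
On the way, in this order (a step that is already met when the one before it is completed fails the run):
1. the lid is seated in the pot's mouth while the pot still stands on its first ring (horizontal distance between lid and pot below 0.008 m and z of lid in the frame of pot below 0.0605 m and angle between the z axis of lid and the z axis of pot, either way round below 0.06 rad and horizontal distance between pot and ring_cook below 0.05 m), for 0.2 s.
2. the covered pot stands wholly inside the other ring (horizontal distance between pot and ring_warm below 0.015 m and horizontal distance between lid and pot below 0.008 m and z of lid in the frame of pot below 0.0605 m), for 0.2 s.
At the end, for the whole second after the job is handed in: The pot rests upright on the glass within 15 mm of the other ring's centre, the lid seated in its mouth (within 8 mm of centre, at most 3.5 mm proud, level within 0.06 rad); the first ring's knob is at off (below 0.12 rad), the other ring's knob at keep-warm (0.48 to 0.72 rad) (all of step 2 and z of pot in the frame of ring_warm below 0.003 m and angle between pot's own z axis and vertical below 0.04 rad and angle between the z axis of lid and the z axis of pot, either way round below 0.06 rad and value of joint knob_cook below 0.12 rad and value of joint knob_warm between 0.48 and 0.72 rad and linear speed of each of pot, lid below 0.02 m/s); the robot touches nothing.
It fails at once if the pot is lifted more than 6 mm off the glass or tipped more than 0.12 rad (z of pot in the frame of ring_warm above 0.006 m or angle between pot's own z axis and vertical above 0.12 rad).
It fails at once if the tea tin, the drink can or the red lighter is pushed more than 30 mm (distance of any of tea_tin, drink_can, red_lighter from where it was at the start of the episode above 0.03 m).
It also fails if it takes over 72 s, if anything falls off the work surface, if the arm or the gripper's body presses on something with over 40 N, if the wrist force passes 120 N, or if a joint passes its speed limit or range.

## Working session

There is one attempt and no reset: what is moved stays moved. The work goes in short steps, Python scripts to look and compute and a tool call to move; the robot and the scene stay as the last step left them, time stands still between calls to the robot, and variables do not carry over. Pictures are saved under pics/ and viewed, at most 10 in all, crops included, and the job is handed in when it is done.

Besides the shell and the picture viewer there is one more tool, called as name(argument=value, ...) on one line, values as JSON. jog_arm: Moves the arm, as the interface text tells. Shift numbers are shares of 0.06 m and turn numbers shares of 0.1 rad, none past 1 either way. Its arguments: {"type":"object","properties":{"commands":{"type":"array","items":{"type":"number"}},"newtons":{"type":"number"}},"required":["commands"]}

```bash
ls; mkdir -p pics; python3 - <<'E'
from station import ctrl, eyes, job, nets
import cv2, numpy as np
o=ctrl.get_obs(); print({k:np.round(v,3) for k,v in o.items()}, ctrl.tcp_to_grasp)
ims=[]
for n in ["scene","top"]:
    d=eyes.get_image(n); cv2.imwrite(f"pics/{n}0.png",d["image"][:,:,::-1]); 
    np.savez(f"{n}0.npz",**d); print(n,np.round(d["K"],1).tolist(),np.round(d["cam_to_world"],3).tolist())
E
```

```text
pics
{'t': np.float64(0.0), 'q': array([ 1.057,  0.053,  1.614,  0.   ,  1.476, -0.119]), 'dq': array([-0.001,  0.   ,  0.001,  0.001,  0.   ,  0.002]), 'effort': array([ 0.0000e+00, -3.9366e+01, -3.7018e+01, -0.0000e+00,  7.0000e-03,
       -0.0000e+00]), 'tool_pos': array([0.24 , 0.576, 0.23 ]), 'tool_rot': array([-6.16e-01, -3.08e+00,  3.00e-03]), 'contact_force': array([-0.255, -0.166, -0.548]), 'wrist_torque': array([-0.035,  0.022, -0.004]), 'grip_force': np.float64(0.0), 'opening': np.float64(0.085)} -0.0187
scene [[368.7, 0.0, 325.1], [0.0, 368.7, 199.3], [0.0, 0.0, 1.0]] [[0.541, 0.485, -0.687, -0.159], [-0.841, 0.305, -0.448, -0.492], [-0.008, 0.82, 0.573, 0.66], [0.0, 0.0, 0.0, 1.0]]
top [[517.4, 0.0, 314.1], [0.0, 517.4, 191.2], [0.0, 0.0, 1.0]] [[-0.005, 0.997, -0.072, 0.438], [-1.0, -0.006, -0.01, -0.036], [-0.01, 0.072, 0.997, 1.309], [0.0, 0.0, 0.0, 1.0]]
```

View pics/top0.png

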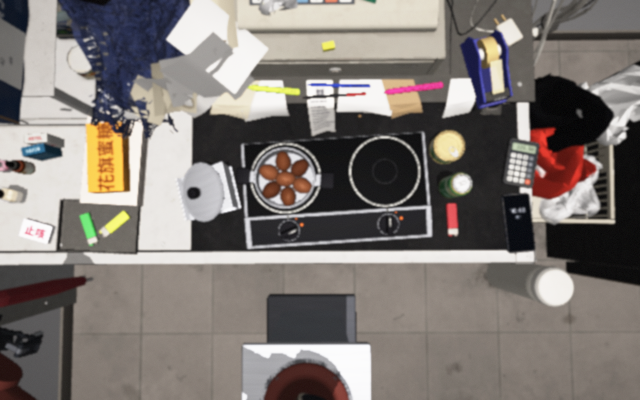

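View pics/scene0.png

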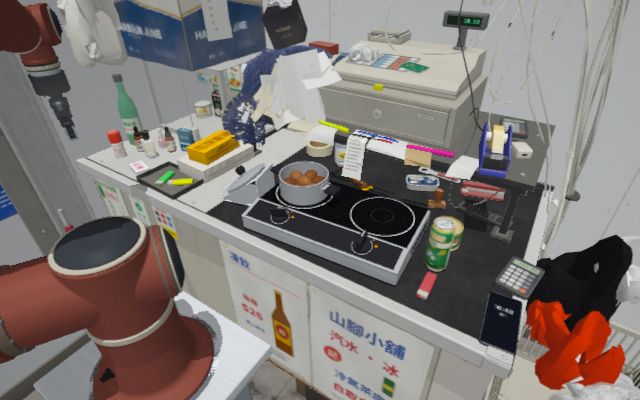

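```bash
cat > h.py <<'E'
import numpy as np, cv2
from station import ctrl, eyes, job, nets
from scipy.spatial.transform import Rotation as R
def cloud(d):
    z=d["z_map"]; v,u=np.mgrid[:z.shape[0],:z.shape[1]]; K=d["K"]
    c=np.stack([(u-K[0,2])/K[0,0]*z,-(v-K[1,2])/K[1,1]*z,-z],-1)
    M=d["cam_to_world"]; p=c@M[:3,:3].T+M[:3,3]; p[z<=0]=np.nan
    return p
def proj(d,P):
    M=np.linalg.inv(d["cam_to_world"]); c=np.atleast_2d(P)@M[:3,:3].T+M[:3,3]; K=d["K"]
    return np.stack([K[0,2]+K[0,0]*c[:,0]/-c[:,2],K[1,2]+K[1,1]*-c[:,1]/-c[:,2]],-1)
def ground(d,uv,z):
    K=d["K"];M=d["cam_to_world"];uv=np.atleast_2d(uv)
    r=np.stack([(uv[:,0]-K[0,2])/K[0,0],-(uv[:,1]-K[1,2])/K[1,1],-np.ones(len(uv))],-1)@M[:3,:3].T
    return M[:3,3]+r*((z-M[2,3])/r[:,2])[:,None]
E
python3 - <<'E'
from h import *
for n in ["top","scene"]:
    d=eyes.get_image(n); p=cloud(d)
    for k in ["hob","pot","lid_rest","lid","knob_cook","tea_tin","drink_can","red_lighter"]:
        for r in nets.silhouettes(n,k)[:3]:
            if r["p"]<.3: continue
            q=p[r["mask"]]; q=q[~np.isnan(q[:,0])]
            print(n,k,round(r["p"],2),np.array(r["bbox"]).round().tolist(),r["mask"].sum(),"med",np.median(q,0).round(3),"lo",np.percentile(q,3,0).round(3),"hi",np.percentile(q,97,0).round(3))
E
```

```text
top hob 0.6 [243.0, 132.0, 430.0, 247.0] 10237 med [ 0.481 -0.083  0.061] lo [ 0.405 -0.293  0.048] hi [0.656 0.136 0.067]
top pot 0.78 [236.0, 152.0, 335.0, 206.0] 3432 med [0.555 0.044 0.109] lo [ 0.497 -0.054  0.067] hi [0.617 0.143 0.129]
top pot 0.43 [448.0, 206.0, 457.0, 236.0] 311 med [ 0.457 -0.367  0.012] lo [ 0.422 -0.379  0.006] hi [ 0.492 -0.356  0.017]
top lid_rest 0.71 [178.0, 164.0, 241.0, 222.0] 833 med [0.531 0.187 0.057] lo [0.467 0.169 0.001] hi [0.589 0.314 0.101]
top lid_rest 0.58 [429.0, 130.0, 464.0, 166.0] 932 med [ 0.635 -0.349  0.054] lo [ 0.602 -0.386  0.001] hi [ 0.672 -0.317  0.059]
top lid 0.92 [184.0, 162.0, 224.0, 222.0] 1997 med [0.527 0.244 0.078] lo [0.464 0.195 0.027] hi [0.588 0.3   0.103]
top tea_tin 0.57 [428.0, 134.0, 464.0, 165.0] 903 med [ 0.634 -0.349  0.054] lo [ 0.602 -0.385  0.006] hi [ 0.668 -0.317  0.059]
top drink_can 0.57 [440.0, 172.0, 469.0, 199.0] 643 med [ 0.535 -0.35   0.124] lo [ 0.513 -0.381  0.024] hi [ 0.559 -0.335  0.135]
top red_lighter 0.86 [446.0, 206.0, 459.0, 238.0] 319 med [ 0.459 -0.367  0.012] lo [ 0.422 -0.379  0.00
[... 457 characters left out ...]
0.215 0.023] lo [0.466 0.168 0.001] hi [0.584 0.293 0.098]
scene lid 0.65 [226.0, 164.0, 265.0, 191.0] 458 med [0.509 0.23  0.084] lo [0.463 0.192 0.025] hi [0.589 0.301 0.102]
scene knob_cook 0.64 [272.0, 208.0, 292.0, 223.0] 245 med [0.422 0.031 0.071] lo [0.41  0.017 0.055] hi [0.438 0.051 0.092]
scene tea_tin 0.58 [442.0, 216.0, 463.0, 250.0] 281 med [ 0.631 -0.381  0.054] lo [ 0.546 -0.39  -0.001] hi [ 0.703 -0.34   0.12 ]
scene drink_can 0.89 [425.0, 218.0, 455.0, 272.0] 1186 med [ 0.517 -0.365  0.088] lo [ 0.51  -0.387  0.012] hi [ 0.552 -0.339  0.133]
scene red_lighter 0.55 [415.0, 271.0, 440.0, 297.0] 309 med [ 0.451 -0.369  0.012] lo [ 0.417 -0.381  0.005] hi [ 0.493 -0.357  0.014]
```

```bash
cat > m.py <<'E'
from h import *
from scipy.optimize import least_squares
def circ(P,r=None):
    P=P[:,:2]
    f=lambda x:np.hypot(*(P-x[:2]).T)-(x[2] if r is None else r)
    x0=list(P.mean(0))+([] if r else [.07])
    s=least_squares(f,x0,loss='soft_l1',f_scale=.002); return s.x, np.abs(s.fun).mean()
if __name__=="__main__":
    d=eyes.get_image("top"); p=cloud(d); g=cv2.cvtColor(d["image"],cv2.COLOR_RGB2GRAY)
    gl=p[150:200,330:345]; print("glass z",np.nanmedian(p[140:195,350:420,2]))
    # ring right: strongest white ridge along rays
    def ring(c,rr=.085,angs=np.linspace(0,2*np.pi,180)):
        for it in range(3):
            out=[]
            for a in angs:
                rs=np.linspace(rr-.012,rr+.012,49)
                P=np.c_[c[0]+rs*np.cos(a),c[1]+rs*np.sin(a),np.full(49,.064)]
                uv=proj(d,P).astype(np.float32)
                val=cv2.remap(g,uv[:,0:1],uv[:,1:2],cv2.INTER_LINEAR)[:,0].astype(float)
                if val.max()>110: 
                    w=np.clip(val-90,0,None); out.append(P[:, :2].T@w/w.sum())
            x,e=circ(np.array(out)); c=x[:2]
        return x,e,len(out)
    c0=ground(d,(386,171),.064)[0]
    print("warm",ring(c0)); 
    c1=ground(d,(285,178),.064)[0]
    print("cook",ring(c1,angs=np.linspace(-2.6,-0.4,1)) if 0 else "")
    q=p[152:206,240:335].reshape(-1,3); s=q[(q[:,2]>.122)&(q[:,2]<.14)]
    print("pot rim pts",len(s),np.median(s[:,2]),circ(s))
    m=[r for r in nets.silhouettes("top","pot")][0]["mask"]
    # rim outer contour through the z=.129 plane
    lug=p[m]; lug=lug[(lug[:,2]>.110)&(lug[:,2]<.121)]
    x,_=circ(s); rr=np.hypot(*(lug[:,:2]-x[:2]).T); L=lug[(rr>.082)]
    for sg in(1,-1):
        l=L[np.sign(L[:,1]-x[1])==sg]; print("lug",sg,len(l),l.mean(0), np.degrees(np.arctan2(-(l.mean(0)[0]-x[0])*sg,(l.mean(0)[1]-x[1])*sg)))
    # hob edges by mask
    m=[r for r in nets.silhouettes("top","hob")][0]["mask"].astype(np.uint8)
    h=cv2.convexHull(np.argwhere(m)[:,::-1].astype(np.float32)); ap=cv2.approxPolyDP(h,4,True)[:,0]
    print("hob hull",ap.tolist()); print(ground(d,ap,.06).round(4).tolist())
    # lid plane
    m=nets.silhouettes("top","lid")[0]["mask"]; m=cv2.erode(m.astype(np.uint8),np.ones((3,3)))>0
    P=p[m]; P=P[~np.isnan(P[:,0])]
    best=None;rng=np.random.default_rng(0)
    for _ in range(500):
        a,b,c=P[rng.choice(len(P),3,False)]; n=np.cross(b-a,c-a); 
        if np.linalg.norm(n)<1e-5: continue
        n/=np.linalg.norm(n); k=np.abs((P-a)@n)<.002
        if best is None or k.sum()>best.sum(): best=k
    Q=P[best]; c=Q.mean(0); n=np.linalg.svd(Q-c)[2][2]; n*=np.sign(n[2])
    print("lid plane",best.sum(),len(P),"c",c,"n",n,"tilt",np.degrees(np.arccos(n[2])),"yaw",np.degrees(np.arctan2(-n[0],n[1])))
    hh=(P-c)@n; print("heights",np.percentile(hh,[1,5,25,50,75,95,99]))
    K=P[hh>.012]; print("knob",len(K),K.mean(0),np.median(K,0), np.sort((K-c)@n)[-10:].round(4))
    # lid disc outline
    ax=np.cross([1,0,0],n);ax/=np.linalg.norm(ax);ex=np.cross(ax,n)
    B=np.c_[(P-c)@ex,(P-c)@ax][np.abs(hh)<.012]; hull=cv2.convexHull(B.astype(np.float32))[:,0]
    x,e=circ(hull); print("lid disc",x,e, c+x[0]*ex+x[1]*ax)
    big=cv2.resize(d["image"][120:260,170:470],None,fx=2.6,fy=2.6,interpolation=cv2.INTER_CUBIC); cv2.imwrite("pics/crop1.png",big[:,:,::-1])
E
python3 m.py
```

```text
glass z 0.06411631339351653
warm (array([ 0.57445021, -0.19370672,  0.08399271]), np.float64(0.0010644690603456137), 180)
cook 
pot rim pts 233 0.12813612157493415 (array([0.55421298, 0.04304972, 0.06772305]), np.float64(0.001309063738883845))
lug 1 216 [0.56045764 0.14065584 0.11502486] -3.6606926028230546
lug -1 198 [ 0.54759677 -0.05449076  0.11522027] -3.8804502200340862
hob hull [[431.0, 233.0], [248.0, 248.0], [241.0, 146.0], [282.0, 116.0], [423.0, 132.0]]
[[0.4251, -0.3038, 0.06], [0.3915, 0.136, 0.06], [0.6391, 0.154, 0.06], [0.7124, 0.0539, 0.06], [0.6704, -0.2896, 0.06]]
lid plane 744 1628 c [0.52309803 0.24167012 0.07444108] n [-0.14574297  0.54674706  0.824516  ] tilt 34.46054786018391 yaw 14.92591445208246
heights [-0.00675486 -0.00516877 -0.00229788 -0.00011087  0.00209291  0.02754382
  0.03315221]
knob 132 [0.52229877 0.26088631 0.09484767] [0.52231995 0.26035644 0.09535069] [0.0339 0.0341 0.0341 0.0341 0.0342 0.0343 0.0343 0.0347 0.035  0.035 ]
lid disc [-0.00193067 -0.00894806  0.06656393] 0.0008734439626381422 [0.52500808 0.24928307 0.06973046]
```

View pics/crop1.png

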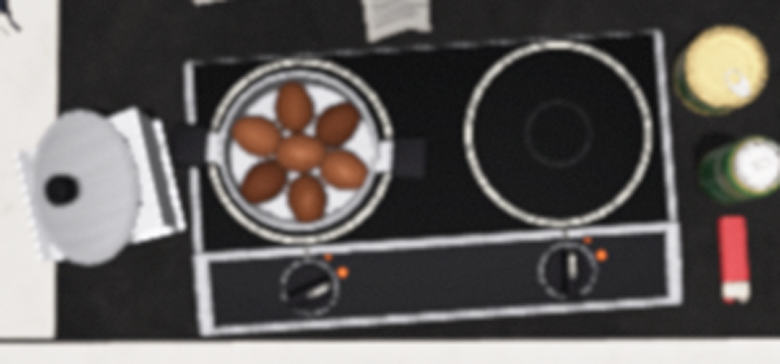

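```bash
cat >> h.py <<'E'
def Rzy(z,y):
    z=np.array(z,float);z/=np.linalg.norm(z);y=np.array(y,float);y-=z*(y@z);y/=np.linalg.norm(y)
    return np.c_[np.cross(y,z),y,z]
def plan(p1,R1,vmax=.5,wmax=.9,N=None,p0=None,R0=None,dec=3):
    o=ctrl.get_obs()
    p0=o["tool_pos"] if p0 is None else np.array(p0); R0=R.from_rotvec(o["tool_rot"]).as_matrix() if R0 is None else R0
    w=R.from_matrix(R0.T@R1).as_rotvec()
    for n in range(1,80):
        if N and n!=N: continue
        S=sum(R.from_rotvec(w/n*i).as_matrix() for i in range(n))
        dp=np.linalg.solve(S,R0.T@(np.array(p1)-p0))
        if N or (abs(dp).max()/.06<=vmax and abs(w/n).max()/.1<=wmax): break
    print("N",n,"row",[round(float(a),dec) for a in np.r_[dp/.06,w/n/.1]])
def down(yaw): # tool down, y axis at angle yaw(rad)
    return Rzy([0,0,-1],[np.cos(yaw),np.sin(yaw),0])
def rest(yaw=15,tilt=35):
    a,t=np.radians([yaw,tilt]); u=np.array([np.cos(a),np.sin(a),0]); n=np.array([-np.sin(a)*np.sin(t),np.cos(a)*np.sin(t),np.cos(t)])
    return n,u
E
python3 - <<'E'
from h import *
n,u=rest(); g=np.array([.522,.262,.094]); plan(g+.101*n+[0,0,.0],Rzy(-n,u))
E
```

```text
N 13 row [-0.461, 0.029, 0.206, 0.215, -0.436, 0.681]
```

jog_arm(commands=[-0.46,0.03,0.2,0.215,-0.436,0.68,85,-0.46,0.03,0.2,0.215,-0.436,0.68,85,-0.46,0.03,0.2,0.215,-0.436,0.68,85,-0.46,0.03,0.2,0.215,-0.436,0.68,85,-0.46,0.03,0.2,0.215,-0.436,0.68,85,-0.46,0.03,0.2,0.215,-0.436,0.68,85,-0.46,0.03,0.2,0.215,-0.436,0.68,85,-0.46,0.03,0.2,0.215,-0.436,0.68,85,-0.46,0.03,0.2,0.215,-0.436,0.68,85,-0.46,0.03,0.2,0.215,-0.436,0.68,85,-0.46,0.03,0.2,0.215,-0.436,0.68,85,-0.46,0.03,0.2,0.215,-0.436,0.68,85,-0.46,0.03,0.2,0.215,-0.436,0.68,85,0,0,0,0,0,0,85])

```text
t: 2.95
tool_pos: [0.5071, 0.3195, 0.1807]
tool_rot: [1.591, 2.073, -0.503]
contact_force: [0.0, 1.2, -0.2]
opening: 0.0852
grip_force: 0.0
```

```bash
cat > lid.py <<'E'
from h import *
o=ctrl.get_obs(); print(o["q"].round(3),o["tool_pos"].round(4),R.from_rotvec(o["tool_rot"]).as_matrix().round(3).tolist())
d=eyes.get_image("wrist"); cv2.imwrite("pics/w1.png",d["image"][:,:,::-1]); np.savez("w1.npz",**d)
p=cloud(d); rs=nets.silhouettes("wrist","lid"); print([(round(r["p"],2),r["bbox"]) for r in rs])
P=p[rs[0]["mask"]]; P=P[~np.isnan(P[:,0])]
n,u=rest()
h=P@n; print("h pct",np.percentile(h,[1,10,50,90,95,99]).round(4))
# knob: points near top along n
top=np.percentile(h,99.5); v=np.cross(n,u)
K=P[h>top-.006]; print("knob",len(K),"u,v",(K@u).mean(),(K@v).mean(),"ext",np.ptp(K@u),np.ptp(K@v), "topmed",np.median(h[h>top-.004]))
# plane of the knob top; of lid annulus
for nm,Q in (("ktop",P[h>top-.004]),):
    c=Q.mean(0); e=np.linalg.svd(Q-c)[2][2]; e*=np.sign(e[2]); print(nm,len(Q),c.round(4),e.round(3))
uvc=np.array([(K@u).min()+(K@u).max(),(K@v).min()+(K@v).max()])/2
rr=np.hypot(P@u-uvc[0],P@v-uvc[1]); A=P[(rr>.045)&(rr<.066)]; c=A.mean(0); e=np.linalg.svd(A-c,full_matrices=False)[2][2]; e*=np.sign(e[2]); print("annulus",len(A),c.round(4),e.round(3),"tilt",np.degrees(np.arccos(e[2])),"yaw",np.degrees(np.arctan2(-e[0],e[1])))
top=np.median(h[h>top-.004]); print("mid ext centre, grip:",(uvc[0]*u+uvc[1]*v+(top-.008)*n).round(4))
E
python3 lid.py
```

```text
[ 0.682  0.222  1.6   -0.55   1.595  0.486] [0.5071 0.3195 0.1807] [[-0.212, 0.966, 0.147], [0.791, 0.258, -0.554], [-0.573, -0.001, -0.819]]
[(0.82, [246.4, 110.5, 390.1, 250.6])]
h pct [0.1119 0.1137 0.1174 0.1209 0.1434 0.1511]
knob 742 u,v 0.5739174961342189 0.04780417546072464 ext 0.02689047114062315 0.028116585633714976 topmed 0.15047365128242668
ktop 664 [0.5217 0.2693 0.0959] [-0.153  0.571  0.807]
annulus 6956 [0.5259 0.2548 0.0645] [-0.133  0.56   0.818] tilt 35.15699193187698 yaw 13.311475076387188
mid ext centre, grip: [0.5235 0.2645 0.0899]
```

View pics/w1.png

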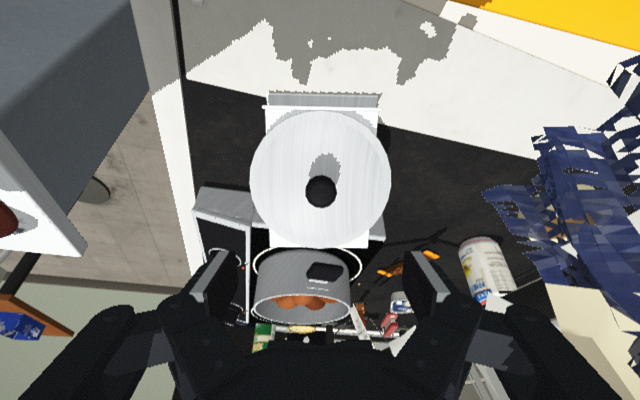

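```bash
python3 - <<'E'
from h import *
n,u=rest(14.5); g=np.array([.523,.2647,.0895]); plan(g-.0187*n,Rzy(-n,u),vmax=.3)
E
```

```text
N 8 row [0.009, 0.003, 0.265, 0.006, -0.001, 0.011]
```

jog_arm(commands=[0.009,0.003,0.265,0,0,0.01,70,0.009,0.003,0.265,0,0,0.01,70,0.009,0.003,0.265,0,0,0.01,70,0.009,0.003,0.265,0,0,0.01,60,0.009,0.003,0.265,0,0,0.01,60,0.009,0.003,0.265,0,0,0.01,60,0.009,0.003,0.265,0,0,0.01,60,0.009,0.003,0.265,0,0,0.01,60,0,0,0,0,0,0,60,0,0,0,0,0,0,10,0,0,0,0,0,0,10,0,0,0,0,0,0,10,0,0,0,0,0,0,10,0,0,0,0,0,0,10], newtons=60)

```text
t: 4.8
tool_pos: [0.5266, 0.2544, 0.0754]
tool_rot: [1.597, 2.066, -0.497]
contact_force: [-0.9, 3.2, 5.9]
opening: 0.0261
grip_force: 59.3
```

jog_arm(commands=[0,0,-0.3,0,0,0,10,0,0,-0.4,0,0,0,10,0,0,-0.4,0,0,0,10,-0.28,0,-0.41,0,0,0,10,-0.28,0,-0.41,0,0,0,10,0,0,0,0,0,0,10])

```text
t: 5.55
tool_pos: [0.5168, 0.2922, 0.1908]
tool_rot: [1.598, 2.065, -0.492]
contact_force: [0.2, -0.1, -1.9]
opening: 0.0264
grip_force: 59.4
```

```bash
python3 - <<'E'
from h import *
print(ctrl.get_obs()["tool_pos"],ctrl.get_obs()["opening"])
plan([.5542,.0430,.215],down(np.radians(14.5)),vmax=.35)
E
```

```text
[0.51679177 0.29221076 0.19076324] 0.026437004012095856
N 12 row [-0.346, -0.036, 0.082, 0.008, 0.507, 0.0]
```

jog_arm(commands=[-0.346,-0.036,0.082,0,0.507,0,10,-0.346,-0.036,0.082,0,0.507,0,10,-0.346,-0.036,0.082,0,0.507,0,10,-0.346,-0.036,0.082,0,0.507,0,10,-0.346,-0.036,0.082,0,0.507,0,10,-0.346,-0.036,0.082,0,0.507,0,10,-0.346,-0.036,0.082,0,0.507,0,10,-0.346,-0.036,0.082,0,0.507,0,10,-0.346,-0.036,0.082,0,0.507,0,10,-0.346,-0.036,0.082,0,0.507,0,10,-0.346,-0.036,0.082,0,0.507,0,10,-0.346,-0.036,0.082,0,0.507,0,10,0,0,0,0,0,0,10,0,0,0,0,0,0,10])

```text
t: 7.3
tool_pos: [0.5535, 0.0421, 0.2115]
tool_rot: [1.919, 2.485, 0.001]
contact_force: [0.7, -0.0, -0.6]
opening: 0.0264
grip_force: 59.3
```

```bash
cat > w2.py <<'E'
from m import *
import sys
o=ctrl.get_obs(); Rm=R.from_rotvec(o["tool_rot"]).as_matrix(); print(o["q"].round(3),o["tool_pos"].round(4),"z",Rm[:,2].round(4),"y",Rm[:,1].round(3),"open",o["opening"])
for cam in ("wrist","scene"):
    d=eyes.get_image(cam); cv2.imwrite(f"pics/{cam}_{sys.argv[1]}.png",d["image"][:,:,::-1])
    p=cloud(d)
    for nm in ("lid","pot"):
        rs=nets.silhouettes(cam,nm); 
        if not rs: print(cam,nm,"none"); continue
        print(cam,nm,round(rs[0]["p"],2),[round(x) for x in rs[0]["bbox"]])
        P=p[rs[0]["mask"]]; P=P[~np.isnan(P[:,0])]
        print("  z pct",np.percentile(P[:,2],[2,10,30,50,70,90,98]).round(4))
        if nm=="lid" :
            h=cv2.convexHull(P[:,:2][np.abs(P[:,2]-np.percentile(P[:,2],40))<.012].astype(np.float32))[:,0]
            e=circ(h,.0715); print("  hull circ",e[0].round(4),e[1].round(4))
E
python3 w2.py a
```

```text
[-5.800e-02 -1.030e-01  1.799e+00 -1.000e-03  1.443e+00 -3.130e-01] [0.5535 0.0421 0.2115] z [ 0.0021 -0.0011 -1.    ] y [0.967 0.253 0.002] open 0.02635128860773578
wrist lid 0.96 [197, 119, 438, 342]
  z pct [0.2002 0.2011 0.2026 0.2046 0.2062 0.2085 0.2382]
  hull circ [0.5535 0.0421] 0.0005
wrist pot 0.92 [306, 58, 389, 128]
  z pct [0.0647 0.1128 0.1148 0.1158 0.1164 0.1172 0.1219]
scene lid 0.82 [278, 140, 330, 163]
  z pct [0.2005 0.2018 0.2033 0.2052 0.2067 0.2086 0.2225]
  hull circ [0.5507 0.0425] 0.0018
scene pot 0.73 [269, 160, 340, 207]
  z pct [0.0717 0.0844 0.1038 0.1106 0.1149 0.123  0.1287]
```

View pics/scene_a.png

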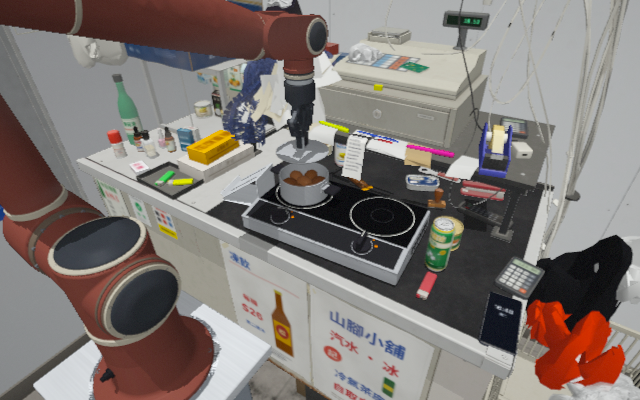

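View pics/wrist_a.png

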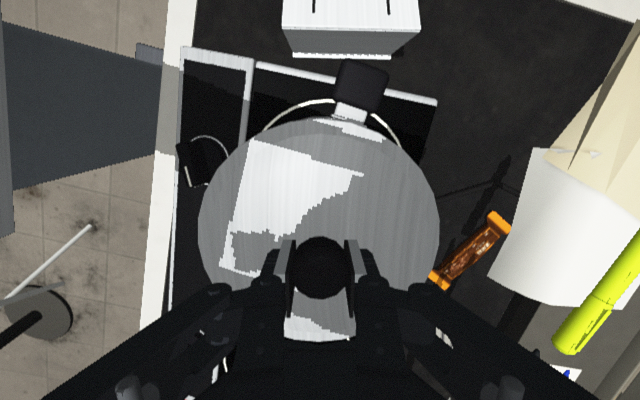

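jog_arm(commands=[0.012,0.015,0.25,0,0,0,10,0,0,0.25,0,0,0,10,0,0,0.25,0,0,0,10,0,0,0.22,0,0,0,10,0,0,0,0,0,0,10,0,0,0.025,0,0,0,10,0,0,0.025,0,0,0,10,0,0,0.025,0,0,0,10,0,0,0.025,0,0,0,10])

```text
t: 8.72
tool_pos: [0.5552, 0.0424, 0.1488]
tool_rot: [1.917, 2.483, 0.003]
contact_force: [1.1, -0.3, -1.6]
opening: 0.0262
grip_force: 59.3
```

jog_arm(commands=[0,0,0.025,0,0,0,10,0,0,0.025,0,0,0,10,0,0,0.025,0,0,0,10,0,0,0.017,0,0,0,10,0,0,0,0,0,0,10])

```text
t: 9.35
tool_pos: [0.5552, 0.0425, 0.1432]
tool_rot: [1.917, 2.483, 0.002]
contact_force: [-0.9, 0.0, -1.3]
opening: 0.0263
grip_force: 59.3
```

No contact yet; ease down until contact, then release.

jog_arm(commands=[0,0,0.015,0,0,0,10,0,0,0.015,0,0,0,10,0,0,0,0,0,0,10])

```text
t: 9.72
tool_pos: [0.5553, 0.0424, 0.1425]
tool_rot: [1.917, 2.483, 0.002]
contact_force: [-4.9, 0.3, 5.4]
opening: 0.0262
grip_force: 59.8
```

jog_arm(commands=[0,0,0,0,0,0,50,0,0,0,0,0,0,60,0,0,0,0,0,0,60,0,0,0,0,0,0,60,0,0,-0.15,0,0,0,60,0,0,-0.3,0,0,0,60,0,0,-0.4,0,0,0,60,0,0,-0.4,0,0,0,60,0,0,-0.4,0,0,0,60,0,0,0,0,0,0,60])

```text
t: 10.98
tool_pos: [0.5565, 0.0425, 0.2445]
tool_rot: [1.914, 2.479, 0.009]
contact_force: [0.6, 0.2, 1.0]
opening: 0.0598
grip_force: 0.0
```

```bash
python3 w2.py b; python3 - <<'E'
from m import *
d=eyes.get_image("wrist"); p=cloud(d)
P=p[nets.silhouettes("wrist","lid")[0]["mask"]]; P=P[~np.isnan(P[:,0])]
c=np.median(P[:,:2],0); h=cv2.convexHull(P[:,:2].astype(np.float32))[:,0]; c=circ(h,.0715)[0]
r=np.hypot(*(P[:,:2]-c).T); A=P[(r>.05)&(r<.068)]; A0=A.mean(0); e=np.linalg.svd(A-A0,full_matrices=False)[2][2]; print("lid c",c,"normal",e,A0)
Q=p[nets.silhouettes("wrist","pot")[0]["mask"]]; Q=Q[~np.isnan(Q[:,0])]; Q=Q[(Q[:,2]>.108)&(Q[:,2]<.12)]
for sg in (1,-1):
    l=Q[((Q[:,1]-c[1])*sg>.083)]; 
    if len(l)>20: print("lug",sg,len(l),l.mean(0),l.min(0),l.max(0))
E
```

```text
[-5.700e-02 -1.220e-01  1.761e+00 -1.000e-03  1.491e+00 -3.120e-01] [0.5565 0.0425 0.2445] z [ 0.0112 -0.0017 -0.9999] y [0.967 0.253 0.01 ] open 0.059848207320832056
wrist lid 0.79 [237, 116, 393, 265]
  z pct [0.1315 0.1323 0.1336 0.1358 0.1374 0.1392 0.1689]
  hull circ [0.5557 0.0426] 0.0006
wrist pot 0.72 [269, 64, 375, 288]
  z pct [0.064  0.1128 0.115  0.1158 0.1164 0.1172 0.1197]
scene lid 0.82 [281, 157, 333, 187]
  z pct [-0.0004  0.1309  0.1329  0.135   0.1372  0.1402  0.1681]
  hull circ [0.5541 0.0425] 0.0005
scene pot 0.62 [272, 161, 341, 205]
  z pct [0.0708 0.0775 0.092  0.1074 0.1148 0.1214 0.1272]
lid c [0.55560679 0.04159849] normal [-9.49006609e-04 -1.71727576e-03  9.99998075e-01] [0.55354259 0.04913182 0.13365158]Traceback (most recent call last):
  File "<stdin>", line 6, in <module>
IndexError: list index out of range
```

```bash
python3 - <<'E'
from h import *
print(ctrl.get_obs()["t"]); plan([.5607,.1405,.19],down(np.radians(-3.8)),vmax=.4)
E
```

```text
11.425
N 5 row [0.323, 0.062, 0.165, 0.005, 0.003, 0.644]
```

jog_arm(commands=[0.323,0.062,0.165,0.005,0.003,0.644,62,0.323,0.062,0.165,0.005,0.003,0.644,62,0.323,0.062,0.165,0.005,0.003,0.644,62,0.323,0.062,0.165,0.005,0.003,0.644,62,0.323,0.062,0.165,0.005,0.003,0.644,62,0,0,0,0,0,0,62])

```text
t: 12.18
tool_pos: [0.5603, 0.1413, 0.1893]
tool_rot: [-2.291, -2.149, 0.002]
contact_force: [-0.5, -0.6, 0.5]
opening: 0.0619
grip_force: 0.0
```

```bash
python3 - <<'E'
from m import *
d=eyes.get_image("wrist"); cv2.imwrite("pics/lug.png",d["image"][:,:,::-1]); p=cloud(d)
z=p[...,2]; c=np.array([.5545,.043]); k=(z>.112)&(z<.119)&(np.hypot(p[...,0]-c[0],p[...,1]-c[1])>.083)&(np.hypot(p[...,0]-c[0],p[...,1]-c[1])<.125)&(np.abs(p[...,0]-.56)<.04)
l=p[k]; print("lug pts",len(l),l.mean(0),np.percentile(l,2,0),np.percentile(l,98,0))
for r in nets.silhouettes("wrist","lid_rest")[:1]:
    q=p[r["mask"]]; q=q[~np.isnan(q[:,0])]; print("rest y",np.percentile(q,[1,99],0).round(3))
plan([.5607,.1405,.0895],down(np.radians(-3.8)),vmax=.25)
E
```

```text
lug pts 1830 [0.56109718 0.14247559 0.11583152] [0.54254449 0.12623289 0.11261527] [0.57961449 0.15717393 0.11762713]
rest y [[0.467 0.175 0.017]
 [0.589 0.313 0.1  ]]
N 7 row [0.0, -0.001, 0.241, 0.002, 0.001, 0.002]
```

View pics/lug.png

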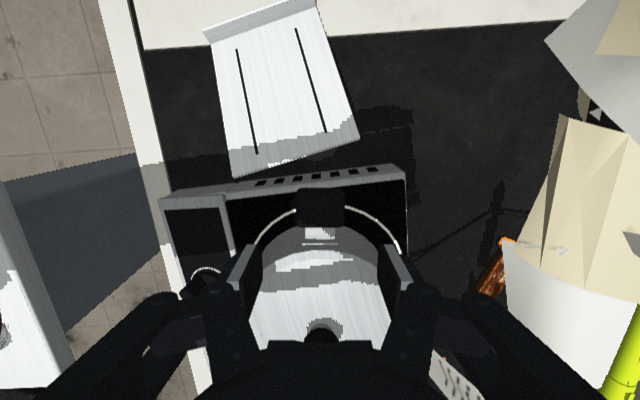

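jog_arm(commands=[0,0,0.24,0,0,0,62,0,0,0.24,0,0,0,62,0,0,0.24,0,0,0,62,0,0,0.24,0,0,0,62,0,0,0.24,0,0,0,62,0,0,0.24,0,0,0,62,0,0,0.22,0,0,0,62,0,0,0,0,0,0,62,0,0,0,0,0,0,35,0,0,0,0,0,0,35,0,0,0,0,0,0,35,0,0,0,0,0,0,35], newtons=30)

```text
t: 13.78
tool_pos: [0.5616, 0.1408, 0.092]
tool_rot: [2.293, 2.145, 0.003]
contact_force: [-1.4, 1.4, 3.2]
opening: 0.0394
grip_force: 31.8
```

```bash
python3 - <<'E'
from m import *
from h import *
o=ctrl.get_obs(); Rm=R.from_rotvec(o["tool_rot"]).as_matrix(); print(o["tool_pos"],Rm[:,1],Rm[:,2],o["opening"],o["contact_force"])
# displacement pot(.5550,.0425)->warm
for N in (14,): plan(o["tool_pos"]+np.array([.5745-.555,-.1937-.0425,0]),Rm,N=N)
E
```

```text
[0.56157995 0.14078391 0.09196005] [ 0.99779912 -0.06625698  0.00263254] [ 2.65894010e-03  3.10279306e-04 -9.99996417e-01] 0.03935295283430183 [-1.44688092  1.37209442  3.2303812 ]
N 14 row [-0.279, 0.042, -0.0, 0.0, 0.0, 0.0]
```

jog_arm(commands=[-0.07,0.01,0,0,0,0,35,-0.14,0.021,0,0,0,0,35,-0.14,0.021,0,0,0,0,35,-0.14,0.021,0,0,0,0,35,-0.14,0.021,0,0,0,0,35,-0.14,0.021,0,0,0,0,35,-0.07,0.01,0,0,0,0,35,0,0,0,0,0,0,35])

```text
t: 14.78
tool_pos: [0.5659, 0.0908, 0.0919]
tool_rot: [2.294, 2.146, 0.006]
contact_force: [0.2, 4.4, 3.2]
opening: 0.0392
grip_force: 31.8
```

jog_arm(commands=[-0.08,0.012,0,0,0,0,35,-0.16,0.024,0,0,0,0,35,-0.16,0.024,0,0,0,0,35,-0.16,0.024,0,0,0,0,35,-0.16,0.024,0,0,0,0,35,-0.16,0.024,0,0,0,0,35,-0.16,0.024,0,0,0,0,35,-0.16,0.024,0,0,0,0,35,-0.16,0.024,0,0,0,0,35,-0.16,0.024,0,0,0,0,35,-0.16,0.024,0,0,0,0,35,-0.16,0.024,0,0,0,0,35,-0.16,0.024,0,0,0,0,35,-0.16,0.024,0,0,0,0,35,-0.16,0.024,0,0,0,0,35,-0.16,0.024,0,0,0,0,35,-0.16,0.024,0,0,0,0,35,-0.16,0.024,0,0,0,0,35,-0.08,0.012,0,0,0,0,35,0,0,0,0,0,0,35])

```text
t: 17.27
tool_pos: [0.5803, -0.0833, 0.0919]
tool_rot: [2.294, 2.146, 0.006]
contact_force: [-0.3, 5.0, 4.0]
opening: 0.0393
grip_force: 31.9
```

```bash
cat > chk.py <<'E'
from m import *
import sys
o=ctrl.get_obs(); print(o["tool_pos"].round(4),R.from_rotvec(o["tool_rot"]).as_matrix()[:,1].round(3))
for cam in ("wrist","top","scene"):
    d=eyes.get_image(cam); cv2.imwrite(f"pics/{cam}_{sys.argv[1]}.png",d["image"][:,:,::-1]); p=cloud(d)
    rs=nets.silhouettes(cam,"lid")
    for r in rs[:1]:
        P=p[r["mask"]]; P=P[(P[:,2]>.126)&(P[:,2]<.15)]
        if len(P)<50: continue
        h=cv2.convexHull(P[:,:2].astype(np.float32))[:,0]; x,e=circ(h,.0715); print(cam,"lid",round(r["p"],2),len(P),x.round(4),e.round(4),"z50",np.median(P[:,2]).round(4),"d warm",(x-[.5745,-.1937]).round(4))
E
python3 chk.py s
```

```text
[ 0.5803 -0.0833  0.0919] [ 0.998 -0.066  0.003]
top lid 0.56 1724 [ 0.574 -0.18 ] 0.0015 z50 0.1346 d warm [-0.0005  0.0137]
scene lid 0.66 1284 [ 0.572  -0.1811] 0.0009 z50 0.1348 d warm [-0.0025  0.0126]
```

jog_arm(commands=[-0.05,0.008,0,0,0,0,35,-0.11,0.014,0,0,0,0,35,-0.055,0.008,0,0,0,0,35,0,0,0,0,0,0,35])

```text
t: 18.08
tool_pos: [0.5812, -0.0959, 0.0919]
tool_rot: [-2.294, -2.147, -0.006]
contact_force: [-0.1, 7.5, 5.0]
opening: 0.0396
grip_force: 31.9
```

```bash
python3 chk.py t
```

```text
[ 0.5812 -0.0959  0.0919] [ 0.998 -0.066  0.003]
top lid 0.62 1701 [ 0.5756 -0.1935] 0.0011 z50 0.1345 d warm [0.0011 0.0002]
scene lid 0.73 1247 [ 0.5726 -0.1954] 0.0017 z50 0.135 d warm [-0.0019 -0.0017]
```

jog_arm(commands=[0,0,0,0,0,0,62,0,0,0,0,0,0,62,0,0,0,0,0,0,62,0,0,-0.15,0,0,0,62,0,0,-0.35,0,0,0,62,0,0,-0.5,0,0,0,62,0,0,-0.5,0,0,0,62,0,0,-0.5,0,0,0,62,0,0,-0.3,0,0,0,62,0,0,0,0,0,0,62])

```text
t: 19.62
tool_pos: [0.5815, -0.0976, 0.2319]
tool_rot: [2.29, 2.143, 0.005]
contact_force: [0.8, 0.3, -0.4]
opening: 0.0619
grip_force: 0.0
```

```bash
cat > kn.py <<'E'
from h import *
a=np.radians(4.35); ex=np.array([np.cos(a),np.sin(a),0]); ey=np.array([-np.sin(a),np.cos(a),0]); ez=np.array([0,0,1.])
t=np.radians(12); n=-np.sin(t)*ex+np.cos(t)*ez; up=np.cos(t)*ex+np.sin(t)*ez
W=np.array([.5745,-.1937,.064]); C=W+.24*ey
gw=W-.127*ex+[0,0,-.0079]+.029*n; gc=C-.127*ex+[0,0,-.0079]+.029*n
def Rk(ang,flip=1): # knob angle clockwise
    return Rzy(-n, flip*R.from_rotvec(-ang*n).apply(ey))
def tcp(g,out): return g+n*(out-.0187)
E
python3 chk.py u; python3 - <<'E'
from kn import *
print(gw,gc); plan(tcp(gw,.1),Rk(0,-1),vmax=.35)
E
```

```text
[ 0.5815 -0.0976  0.2319] [ 0.998 -0.066  0.006]
wrist lid 0.8 11645 [ 0.5755 -0.1938] 0.0006 z50 0.1359 d warm [ 0.001  -0.0001]
top lid 0.88 1492 [ 0.5755 -0.1938] 0.0015 z50 0.1341 d warm [ 0.001  -0.0001]
scene lid 0.63 1292 [ 0.5737 -0.1939] 0.0007 z50 0.1348 d warm [-0.0008 -0.0002]
[ 0.44185378 -0.20379014  0.08446628] [0.42365004 0.0355185  0.08446628]
N 16 row [-0.214, -0.051, 0.044, -0.094, 0.108, 0.889]
```

jog_arm(commands=[-0.214,-0.051,0.044,-0.094,0.108,0.889,62,-0.214,-0.051,0.044,-0.094,0.108,0.889,62,-0.214,-0.051,0.044,-0.094,0.108,0.889,62,-0.214,-0.051,0.044,-0.094,0.108,0.889,62,-0.214,-0.051,0.044,-0.094,0.108,0.889,62,-0.214,-0.051,0.044,-0.094,0.108,0.889,62,-0.214,-0.051,0.044,-0.094,0.108,0.889,62,-0.214,-0.051,0.044,-0.094,0.108,0.889,62,-0.214,-0.051,0.044,-0.094,0.108,0.889,62,-0.214,-0.051,0.044,-0.094,0.108,0.889,62,-0.214,-0.051,0.044,-0.094,0.108,0.889,62,-0.214,-0.051,0.044,-0.094,0.108,0.889,62,-0.214,-0.051,0.044,-0.094,0.108,0.889,62,-0.214,-0.051,0.044,-0.094,0.108,0.889,62,-0.214,-0.051,0.044,-0.094,0.108,0.889,62,-0.214,-0.051,0.044,-0.094,0.108,0.889,62,0,0,0,0,0,0,62])

```text
t: 22.05
tool_pos: [0.4254, -0.2048, 0.1642]
tool_rot: [-3.113, -0.12, -0.328]
contact_force: [0.0, -0.1, -0.1]
opening: 0.0616
grip_force: 0.0
```

```bash
cat > kv.py <<'E'
from kn import *
import sys
o=ctrl.get_obs(); print(o["q"].round(2),o["tool_pos"].round(4),R.from_rotvec(o["tool_rot"]).as_matrix().round(3).tolist())
d=eyes.get_image("wrist"); cv2.imwrite(f"pics/k_{sys.argv[1]}.png",d["image"][:,:,::-1]); p=cloud(d)
g=gw if sys.argv[1][0]=="w" else gc
q=p.reshape(-1,3)-g; h=q@n; r=np.hypot(q@ey,q@up); 
s=(r<.035)&(h>-.004)&(h<.012); B=np.c_[q@up,q@ey][s]; print("bar pts",s.sum(),"h top",np.percentile(h[s],[50,90]) if s.sum() else "")
c=cv2.minAreaRect((B*1000).astype(np.float32)); print("bar rect up,ey mm",c,"mean",B.mean(0))
m=nets.silhouettes("wrist","knob_cook"); print([(round(x["p"],2),[round(b) for b in x["bbox"]]) for x in m[:3]])
E
python3 kv.py w; python3 - <<'E'
from kn import *
plan(tcp(gw,.003),Rk(0,-1),vmax=.3)
E
```

```text
[-0.69 -0.41  2.14  0.15  1.26  0.76] [ 0.4254 -0.2048  0.1642] [[0.975, 0.077, 0.208], [0.075, -0.997, 0.017], [0.209, -0.001, -0.978]]
bar pts 789 h top [0.00694041 0.0079904 ]
bar rect up,ey mm ((1.363088607788086, 1.15972900390625), (12.336982727050781, 41.99361038208008), 89.71153259277344) mean [0.00281167 0.00127764]
[(0.81, [0, 169, 79, 218])]
N 6 row [-0.005, -0.001, 0.273, 0.001, -0.004, 0.003]
```

View pics/k_w.png

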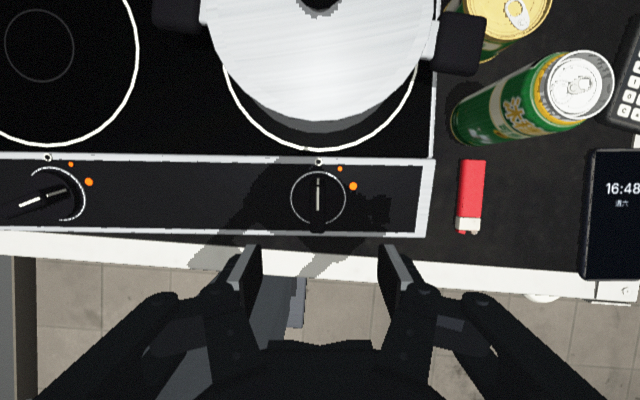

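jog_arm(commands=[-0.001,-0.004,0.273,0,0,0,50,-0.001,-0.004,0.273,0,0,0,45,-0.001,-0.004,0.273,0,0,0,45,-0.001,-0.004,0.273,0,0,0,45,-0.001,-0.004,0.273,0,0,0,45,-0.001,-0.004,0.273,0,0,0,45,0,0,0,0,0,0,45,0,0,0,0,0,0,5,0,0,0,0,0,0,5,0,0,0,0,0,0,5,0,0,0,0,0,0,5,0,0,0,0,0,0,5], newtons=50)

```text
t: 23.65
tool_pos: [0.4469, -0.2015, 0.0705]
tool_rot: [-3.112, -0.119, -0.332]
contact_force: [-1.6, 5.9, 3.8]
opening: 0.0122
grip_force: 49.5
```

jog_arm(commands=[0,0,0,0,0,0.75,5,0,0,0,0,0,0.75,5,0,0,0,0,0,0.75,5,0,0,0,0,0,0.75,5,0,0,0,0,0,0.75,5,0,0,0,0,0,0.75,5,0,0,0,0,0,0.75,5,0,0,0,0,0,0.75,5,0,0,0,0,0,0,5,0,0,0,0,0,0,5])

```text
t: 24.9
tool_pos: [0.4466, -0.2026, 0.0704]
tool_rot: [-2.954, 0.789, -0.307]
contact_force: [-5.2, 2.4, 6.5]
opening: 0.0118
grip_force: 49.8
```

Release and back out along the tool axis.

jog_arm(commands=[0,0,0,0,0,0,45,0,0,0,0,0,0,45,0,0,0,0,0,0,45,0,0,-0.2,0,0,0,45,0,0,-0.4,0,0,0,45,0,0,-0.5,0,0,0,45,0,0,-0.5,0,0,0,45,0,0,0,0,0,0,45])

```text
t: 25.9
tool_pos: [0.4278, -0.2053, 0.1672]
tool_rot: [-2.955, 0.791, -0.317]
contact_force: [0.2, -0.8, 0.5]
opening: 0.0445
grip_force: 0.0
```

```bash
python3 kv.py w2; python3 - <<'E'
from kn import *
plan(tcp(gc+.0013*up+.0012*ey,.1),Rk(1.2,-1),vmax=.4)
plan(tcp(gc+.0013*up+.0012*ey,.1),Rk(1.2,1),vmax=.4)
E
```

```text
[-0.69 -0.42  2.14  0.15  1.26  1.37] [ 0.4278 -0.2053  0.1672] [[0.847, -0.487, 0.215], [-0.501, -0.866, 0.011], [0.181, -0.117, -0.977]]
bar pts 775 h top [0.00693527 0.00792888]
bar rect up,ey mm ((1.054518699645996, 0.8669891357421875), (12.55716609954834, 41.96979522705078), 55.59416961669922) mean [0.0023839  0.00013661]
[(0.85, [100, 302, 145, 348])]
N 8 row [-0.386, -0.33, -0.002, -0.002, -0.003, 0.751]
N 29 row [0.108, -0.149, -0.0, 0.001, -0.001, -0.876]
```

jog_arm(commands=[-0.386,-0.33,-0.002,0,0,0.75,60,-0.386,-0.33,-0.002,0,0,0.75,60,-0.386,-0.33,-0.002,0,0,0.75,60,-0.386,-0.33,-0.002,0,0,0.75,60,-0.386,-0.33,-0.002,0,0,0.75,60,-0.386,-0.33,-0.002,0,0,0.75,60,-0.386,-0.33,-0.002,0,0,0.75,60,-0.386,-0.33,-0.002,0,0,0.75,60,0,0,0,0,0,0,60,0,0,0,0,0,0,60])

```text
t: 27.25
tool_pos: [0.407, 0.0353, 0.1628]
tool_rot: [-2.546, 1.6, -0.255]
contact_force: [-0.8, -0.4, -1.0]
opening: 0.0599
grip_force: 0.0
```

```bash
python3 kv.py c; python3 - <<'E'
from kn import *
plan(tcp(gc,.003),Rk(1.2,-1),vmax=.3)
E
```

```text
[-0.12 -0.65  2.3   0.04  1.29  2.56] [0.407  0.0353 0.1628] [[0.426, -0.881, 0.207], [-0.902, -0.432, 0.015], [0.076, -0.194, -0.978]]
bar pts 815 h top [0.00611756 0.00719246]
bar rect up,ey mm ((4.486550331115723, 0.7504196166992188), (12.957138061523438, 41.522762298583984), 20.545631408691406) mean [ 0.00510423 -0.00059641]
[(0.85, [290, 172, 340, 229])]
N 6 row [0.001, 0.002, 0.267, -0.001, -0.002, -0.0]
```

```bash
python3 - <<'E'
from kn import *
plan(tcp(gc+.0043*up+.0008*ey,.0024),Rk(1.2,-1),vmax=.3)
E
```

```text
N 6 row [0.003, -0.01, 0.269, -0.001, -0.002, -0.0]
```

jog_arm(commands=[0.003,-0.01,0.269,0,0,0,50,0.003,-0.01,0.269,0,0,0,45,0.003,-0.01,0.269,0,0,0,45,0.003,-0.01,0.269,0,0,0,45,0.003,-0.01,0.269,0,0,0,45,0.003,-0.01,0.269,0,0,0,45,0,0,0,0,0,0,45,0,0,0,0,0,0,5,0,0,0,0,0,0,5,0,0,0,0,0,0,5,0,0,0,0,0,0,5,0,0,0,0,0,0,5], newtons=50)

```text
t: 28.85
tool_pos: [0.431, 0.0367, 0.071]
tool_rot: [-2.547, 1.601, -0.257]
contact_force: [-6.6, -3.8, 5.9]
opening: 0.0119
grip_force: 49.3
```

jog_arm(commands=[0,0,0,0,0,-0.75,5,0,0,0,0,0,-0.75,5,0,0,0,0,0,-0.75,5,0,0,0,0,0,-0.75,5,0,0,0,0,0,-0.75,5,0,0,0,0,0,-0.75,5,0,0,0,0,0,-0.75,5,0,0,0,0,0,-0.75,5,0,0,0,0,0,-0.75,5,0,0,0,0,0,-0.75,5,0,0,0,0,0,-0.75,5,0,0,0,0,0,-0.75,5,0,0,0,0,0,-0.75,5,0,0,0,0,0,-0.75,5,0,0,0,0,0,-0.75,5,0,0,0,0,0,-0.75,5,0,0,0,0,0,0,5,0,0,0,0,0,0,5])

```text
t: 31.1
tool_pos: [0.4318, 0.0382, 0.0711]
tool_rot: [-3.113, -0.117, -0.332]
contact_force: [-4.2, 4.4, 6.3]
opening: 0.0119
grip_force: 49.8
```

jog_arm(commands=[0,0,0,0,0,0,45,0,0,0,0,0,0,45,0,0,0,0,0,0,45,0,0,-0.2,0,0,0,45,0,0,-0.4,0,0,0,45,0,0,-0.5,0,0,0,45,0,0,-0.5,0,0,0,45,0,0,-0.4,0,0,0,45,0,0,0,0,0,0,45])

```text
t: 32.22
tool_pos: [0.4077, 0.0355, 0.1907]
tool_rot: [-3.114, -0.119, -0.341]
contact_force: [-0.1, -0.4, 0.3]
opening: 0.0447
grip_force: 0.0
```

```bash
python3 kv.py c2; python3 chk.py z
```

```text
[-0.12 -0.68  2.27  0.04  1.34  1.36] [0.4077 0.0355 0.1907] [[0.973, 0.076, 0.216], [0.075, -0.997, 0.015], [0.216, 0.002, -0.976]]
bar pts 636 h top [0.00617732 0.0072255 ]
bar rect up,ey mm ((4.951259613037109, 1.1391339302062988), (12.015243530273438, 42.17340850830078), 89.70003509521484) mean [0.00582021 0.00124027]
[]
[0.4063 0.0357 0.1872] [ 0.076 -0.997  0.001]
wrist lid 0.64 8400 [ 0.5746 -0.1936] 0.0055 z50 0.1346 d warm [0.0001 0.0001]
top lid 0.8 2820 [ 0.5754 -0.1936] 0.0011 z50 0.1345 d warm [0.0009 0.0001]
scene lid 0.96 1265 [ 0.5739 -0.1946] 0.0014 z50 0.1351 d warm [-0.0006 -0.0009]
```

View pics/k_c2.png

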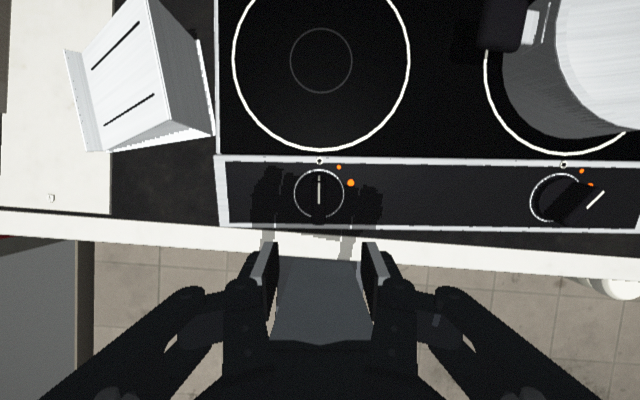

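The picture shows the cook knob at (319,193) pointing straight back to off. The warm knob at (563,197) is at its first click, and the covered pot stands in the right ring. Its position measures within about 1 mm of the ring's centre.

```bash
python3 -c "
from station import job
print(job.finish_job())"
```

```text
the job is handed in; nothing more can be done
None
```

The job is handed in: the lid is seated, the covered pot measures about 1 mm from the other ring's centre, the first ring's knob is at off and the other at keep-warm, and the goods beside the hotplate were not touched; no verdict was returned.

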